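# Roll the gas canister into its dock and latch the gate

### The arm

A 6-joint arm with a two-finger parallel gripper is mounted at the origin on the work surface. World frame = base frame: x ahead of the robot, y to its left, z up, the work surface at z = 0. Lengths are in m, angles in rad, forces in N, time in s.
With the tool pointing down it reaches from about 0.375 to 0.975 m from the base axis. Payload 3.8 kg.
Tool frame: the origin (TCP) lies midway between the tips of the shut fingers; the grasp point (between the pads) lies 19 mm behind it; z points along the fingers, y is the line along which they close (so a half turn about z gives the same grasp; the last joint's range is limited). The gripper opens to 88 mm and grips with 3 to 60 N. Pads are 18 mm wide; open, the fingers measure 123 mm over their backs; the gripper's body (75 mm by 187 mm) begins 45 mm behind the grasp point.
Start: joints at [-1.365, 0.264, 1.604, -0, 1.274, -0.037], TCP at [0.162, -0.655, 0.239] pointing down, gripper open.
Joint ranges: [-2.63, 2.63], [-0.94, 2.18], [0.31, 2.57], [-1.31, 4.45], [0, 2.66], [-2.55, 2.55]. Speed limits (rad/s): [2.57, 2.57, 3.14, 3.14, 3.14, 3.14].

### API

Orientations are given as a rotation vector (axis times angle).
In Python, from cell import manip, inverse_kinematics, cams, order gives the robot as it stands. Calls block until the motion is done:
- manip.move_pose(position, orientation): joint-space move of the TCP to a pose.
- manip.move_linear(position, rate=0.15, rot=None): straight line of the TCP; rot=None keeps the orientation; rate is the mean speed in m/s.
- manip.set_joints(angles): joint-space move.
- manip.set_gripper(opening, force=None): finger opening in m; force is the grip in N (None keeps the last); returns when the fingers have stopped.
- manip.dwell(seconds).
- inverse_kinematics(position, orientation): joint angles nearest the present ones, or None.
- manip.state(): the state.
- cams.capture(name): name is "scene" or "top" or "wrist"; returns a dict with "image" (420x560x3 uint8, blue, green, red), "z_map" (420x560 float32, m along the optical axis (not along the pixel's ray), 0 where there is no reading), "intrinsics" (3x3 intrinsics, pixels), "k1" (the pictures are not rectified: a ray, as slopes to the right and down, at radius r is drawn at 1 + k1 r^2 times it, then the intrinsics apply), "position" and "orientation" of the camera in the world; the wrist camera has in their place "T_tool_cam" (4x4, takes a point from camera to tool coordinates, whose origin is the TCP and whose axes are the flange's). Camera axes: x right, y down, z forward; pixel columns grow to the right and rows downward; lengths in m; the calibration is good to about 2 mm. A picture is of the moment at which its call begins: read the wrist's pose just before it.
A pose or a line that the arm cannot do raises manip.IKError and nothing moves.
- order.close_job(): hands the job in; it is judged then, once.
The state is a dict: "clock": time; "joint_pos": joint angles; "joint_velocities": joint speeds; "tau": joint torques, N m; "tool_pos": TCP position; "tcp_rot": TCP orientation; "contact_force": force on the tool from outside, world axes, zero at the start; "moment": the same for the moment, N m; "gripper_width": finger opening in m; "grasp_force": force on a finger pad.
Only numpy, scipy, OpenCV 4.12 (cv2) and the standard library are available. Lean on these libraries where they do the work, as an engineer would, in place of code of your own. Each camera call takes 0.05 s, during which the arm holds its last target. There are 200 camera calls.

### The job

Dock the steel gas canister that lies in front of the open dock: lift the wooden chock out of its way and put it in the shallow metal tray, then roll the canister along the bench with fingertip strokes over its top, neither sliding nor lifting it, until it rests squarely over the white line between the dock's rails. Then push the gate shut until its sprung tongue snaps in behind the strike pin, and last throw the lever on top of the dock all the way over. Leave everything else on the bench where it is.

Things in the scene. Friction and masses are not known exactly. Their poses are not given: they have to be found in the camera images.
- canister: Steel cylinder lying, 76 mm diameter, 92 mm long, 0.4-0.8 kg, a 24 mm brass boss standing 8 mm out of its +x end. Origin at its centre, 38 mm above the bench; x along its axis; y and z turn as it rolls (at the start z up, y towards the dock). Friction about 0.6; small rolling resistance (let go at 0.1 m/s it coasts some 15 mm). A tip stroking its top without slip moves twice as far as it.
- chock: Light wooden wedge lying ahead of the canister, towards the dock: 40 mm wide (x), 50 mm long (y -26 mm, the thin toe next to the canister, to +24 mm), 22 mm high, 90 g. Upright grip rib on it: 14 mm thick (x), y -7 to +23 mm, up to z = 54 mm. Origin at the underside, z up, y towards the dock, x along the canister.
- tray: Shallow open aluminium tray, fixed, 140 x 140 mm outside, walls 4 mm thick and 25 mm high, floor about 4 mm thick. Origin at the centre of its underside, axes along its sides.
- bay: The dock, fixed, open on top, no floor plate. Origin on the bench at the middle of its mouth; y into the dock (the way to roll), x across, z up. Rails 12 mm thick, 40 mm high, y = 2..152 mm, inner faces at x = +-70 mm. White manifold block 85 mm high closes the end, y = 152..222 mm. Strike post, 60 mm high, at x = 70..84 mm, y = -20..4 mm.
- mark: White line 4 mm wide and 138 mm long painted across the dock's floor on the bench, 55 to 85 mm inside the mouth. Origin at its middle; x along the line, y into the dock. The canister's axis must lie above it.
- gate_edge (a point): Top of the gate's free vertical edge, mid-thickness, 143 mm from the hinge. The gate is an aluminium panel 12 mm thick, 13 to 143 mm from its hinge axis, 10 to 60 mm above the bench, with a 16 mm thick dark lock case near the free edge.
- gate (a joint): Gate angle, rad: 0 shut (panel along the dock's x, across the mouth), grows as it opens outward; at pi/2 it points along the dock's -y; stops at 1.9. Stays where left (light friction). Starts open at 1.5 to 1.8, beside the canister's -x end. The last 15 mm at the free edge need about 10 N as the tongue rides over the pin. Latched it reads 0 to 0.02.
- tongue (a joint): Sprung sloped brass tongue in the gate's free edge, 18 mm high, centred 35 mm above the bench, standing 10 mm out of the edge: 0 m fully out, up to 0.009 when pushed in against 2 to 5.6 N of spring; it returns by itself.
- lever (a joint): Toggle lever on the dock's manifold; pivot at dock x = 0, y = 190 mm, z = 107 mm, axis along the dock's y; arm 70 mm to the centre of its black ball. 0 rad: leaning 0.5 rad to the dock's -x; 1.0 rad: leaning 0.5 rad to +x, its stop. Stays where left (about 1 N at the ball). Its block is 70 x 50 x 25 mm high.
- gate_hinge (a point): Gate hinge axis at bench level (dock x = -85 mm, y = 0), on a 16 mm square post 62 mm high.
- strike (a point): Strike: vertical steel pin 6 mm in diameter at the mouth (dock x = 65 mm, y = -9.5 mm), this point at its top, 60 mm high; the tongue must snap in behind it (dock +y side).
- lever_tip (a point): Centre of the lever's black ball.
- wrench_a: Bystander, to be left alone: open-ended steel wrench 150 mm long lying outside the dock's far rail. Origin at the underside.
- wrench_b: Bystander, to be left alone: open-ended steel wrench 180 mm long lying at the far right. Origin at the underside.
- can: Bystander, to be left alone: small upright steel sample can, 40 mm across, 66 mm high, beyond the canister's brass end. Origin at the underside.
- fitting: Bystander, to be left alone: small upright brass fitting, 28 mm across, 32 mm high, on the bench behind the canister (on the side away from the dock). Origin at the underside.
- bottle: Bystander, to be left alone: clear drink bottle 62 mm across, 190 mm high, at the far side. Origin at the underside.
- mug: Bystander, to be left alone: white mug 76 mm across, 90 mm high, near the robot on the right. Origin at the underside.
- mouse: Bystander, to be left alone: round grey computer mouse 64 mm across, near the robot on the left. Origin at the underside.
There are look-alikes about, which are no part of the job. What is meant by the tray is not red, and is the larger of those in its own colour.

How it is judged:
On the way, in this order (a step that is already met when the one before it is completed fails the run):
1. the chock lies in the tray (x of chock in the frame of tray between -0.066 and 0.066 m and y of chock in the frame of tray between -0.066 and 0.066 m and z of chock in the frame of tray below 0.04 m and linear speed of chock below 0.03 m/s), for 0.2 s.
2. the canister has rolled over at least a third of a turn (not slid) (angle between canister's own z axis and vertical above 2 rad and height (world z) of canister below 0.045 m), for 0.02 s.
3. the canister rests over the line (y of canister in the frame of mark between -0.01 and 0.01 m and x of canister in the frame of mark between -0.04 and 0.04 m and angle between the x axis of canister and the x axis of mark, either way round below 0.15 rad and height (world z) of canister below 0.045 m and linear speed of canister below 0.02 m/s), for 0.2 s.
4. the gate is shut and its tongue has snapped out behind the pin (value of joint gate below 0.03 rad and value of joint tongue below 0.002 m), for 0.2 s.
5. the lever is thrown over (value of joint lever above 0.85 rad), for 0.1 s.
At the end, for the whole second after the job is handed in: Canister on the bench with its axis within 10 mm of the line and within 0.15 rad of it, between the rails and at rest; gate latched (under 0.03 rad, tongue out to within 2 mm); lever past 0.85 rad; chock at rest in the tray (all of step 1 and all of step 3 and all of step 4 and value of joint lever above 0.85 rad); the robot touches nothing.
It fails at once if the canister is lifted off the bench or stood on end (height (world z) of canister above 0.052 m or angle between canister's own x axis and vertical below 1.2 rad or angle between canister's own x axis and vertical above 1.94 rad).
It fails at once if a bystander is moved more than 30 mm (distance of any of wrench_a, wrench_b, can, fitting, bottle, mug, mouse from where it was at the start of the episode above 0.03 m).
It also fails if it takes over 70 s, if anything falls off the work surface, if the arm or the gripper's body presses on something with over 40 N, if the wrist force passes 120 N, or if a joint passes its speed limit or range.

## Working session

There is one attempt and no reset: what is moved stays moved. The work goes in short steps, each a Python script; the robot and the scene stay as the last script left them, time stands still between calls to the robot, and variables do not carry over. Pictures are saved under pics/ and viewed, at most 10 in all, crops included, and the job is handed in when it is done.

```bash
ls; mkdir -p pics; cat > h.py <<'E'
import numpy as np, cv2
from scipy.spatial.transform import Rotation as R
from cell import manip, inverse_kinematics, cams, order
def rotm(o):
    o=np.array(o,float)
    return o if o.shape==(3,3) else (R.from_rotvec(o).as_matrix() if o.size==3 else R.from_quat(o).as_matrix())
def cap(name):
    s=manip.state(); c=cams.capture(name)
    if name=="wrist":
        T=np.eye(4);T[:3,:3]=rotm(s["tcp_rot"]);T[:3,3]=s["tool_pos"];T=T@np.array(c["T_tool_cam"])
    else:
        T=np.eye(4);T[:3,:3]=rotm(c["orientation"]);T[:3,3]=c["position"]
    K=np.array(c["intrinsics"]);v,u=np.mgrid[0:420,0:560].astype(float)
    p=np.stack([(u-K[0,2])/K[0,0],(v-K[1,2])/K[1,1]],-1);q=p.copy()
    for _ in range(8): q=p/(1+c["k1"]*(q**2).sum(-1,keepdims=True))
    d=np.concatenate([q,np.ones(q.shape[:2]+(1,))],-1)
    z=c["z_map"]; P=d*z[...,None]@T[:3,:3].T+T[:3,3]; P[z==0]=np.nan
    return dict(img=c["image"],P=P,ray=d@T[:3,:3].T,o=T[:3,3],T=T)
def at(c,u,v,z):   # pixel -> point on plane z
    r=c["ray"][int(v),int(u)]; return c["o"]+r*(z-c["o"][2])/r[2]
E
python3 - <<'E'
from h import *
s=manip.state();print(s)
for n in("scene","top"):
    c=cap(n);cv2.imwrite(f"pics/{n}0.png",c["img"]);np.savez(f"{n}0.npz",**c);print(n,c["o"])
E
```

```text
pics
{'clock': 0.0, 'joint_pos': array([-1.36489946e+00,  2.64738647e-01,  1.60536318e+00, -1.11628513e-05,
        1.27373922e+00, -3.69148355e-02]), 'joint_velocities': array([ 0.0020095 ,  0.00156344, -0.00131811, -0.00049531,  0.00101559,
       -0.00054744]), 'tau': array([ 3.22099404e-04, -5.02106917e+01, -3.56879997e+01,  7.28611043e-02,
        2.94340134e-02, -1.86736020e-04]), 'tool_pos': array([ 0.16212936, -0.65449581,  0.23740365]), 'tcp_rot': array([-3.11624488e+00, -3.80205355e-01,  3.14524654e-04]), 'contact_force': array([0.274255  , 0.3931799 , 0.17060996]), 'moment': array([-0.02057744, -0.07263149, -0.0072667 ]), 'grasp_force': 0.0, 'gripper_width': 0.08817948792332854}
scene [ 1.26098368 -0.05626714  0.74607231]
top [ 0.2855266  -0.06951369  1.56171118]
```

View pics/scene0.png

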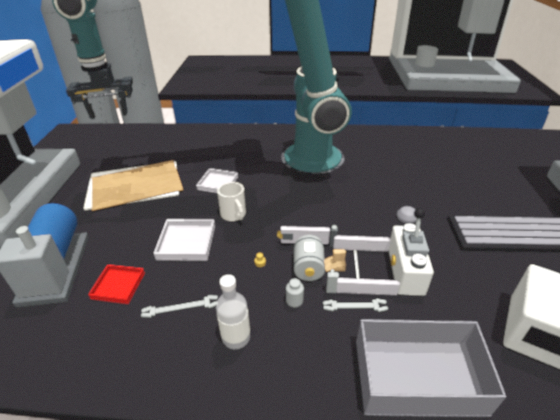

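View pics/top0.png

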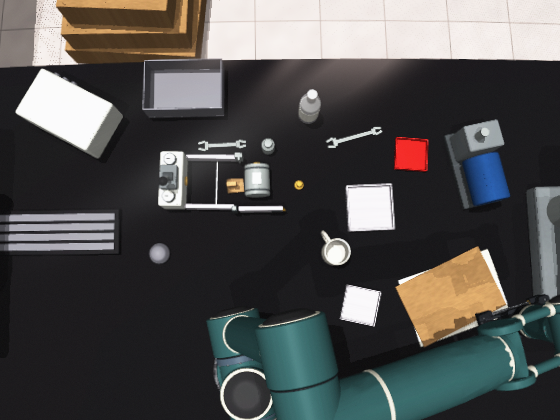

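The pictures show the chock with rib at top (236,185), the canister at (257,180), the dock with its white manifold at (172,180), the gate from about (235,209) to (283,209), and the fitting at (299,185). Tray candidates in the top view are the large metal tray (370,207), a small same-coloured one (360,305), a red one (411,154) and a deep grey bin (185,88). By the description it is the larger one at (370,207). I'll check that in a close crop with measurements.

```bash
python3 - <<'E'
from h import *
t=dict(np.load("top0.npz"));P=t["P"];img=t["img"]
crop=img[110:250,130:430];cv2.imwrite("pics/crop.png",cv2.resize(crop,None,fx=2.6,fy=2.6,interpolation=cv2.INTER_CUBIC))
def blob(x0,x1,y0,y1,zl,zh):
    m=np.zeros(P.shape[:2],bool);m[y0:y1,x0:x1]=1
    m&=(P[...,2]>zl)&(P[...,2]<zh);q=P[m];
    if len(q)<5: return print("few",len(q))
    r=cv2.minAreaRect(q[:,:2].astype(np.float32)*1000);print(np.round(q.mean(0),4),len(q),np.round(r[0],1),np.round(r[1],1),round(r[2],1))
for n,a in dict(tray=(340,402,178,238,.012,.05),small=(335,385,280,330,.01,.05),canister=(242,274,158,204,.03,.09),cantop=(242,274,158,204,.07,.09),rib=(224,246,170,200,.045,.065),chock=(224,246,170,200,.012,.065),railfar=(189,232,150,162,.03,.05),railnear=(189,232,202,213,.03,.05),manif=(155,190,145,215,.07,.095),gate=(240,290,200,220,.045,.075),fitting=(290,306,176,194,.015,.05),can=(258,278,136,156,.05,.08)).items():
    print(n,end=" ");blob(*a)
for u,v in((217,164),(217,184),(217,203)): print("line",at(t,u,v,0))
E
```

```text
tray [ 0.4814 -0.3665  0.0218] 342 [ 478.7 -364.8] [163.8 140.9] 0.5
small [ 0.1814 -0.3276  0.0165] 168 [ 185.5 -324.3] [108.1 106.2] 76.9
canister [ 0.5624 -0.0219  0.0662] 805 [576.3 -18.1] [116.3  81.4] 0.9
cantop [ 0.5641 -0.0208  0.0747] 367 [563.3 -22. ] [90.3 53.1] 0.4
rib [0.5562 0.0412 0.0517] 74 [560.9  42.4] [57.5 69.1] 89.0
chock [0.5534 0.0473 0.0336] 179 [558.3  42.4] [57.5 74.5] 89.0
railfar [0.6407 0.1196 0.0388] 181 [641.1 120.7] [128.7  13.1] 88.4
railnear [0.4884 0.1234 0.039 ] 184 [489.3 121. ] [127.9  13.2] 88.1
manif [0.5627 0.2216 0.0836] 663 [568.7 231.3] [ 70.1 165.7] 88.4
gate [ 0.4764 -0.0363  0.0584] 187 [477.3 -37.2] [133.6  15.4] 89.9
fitting [ 0.5526 -0.1485  0.0251] 40 [ 553.4 -148.8] [25.2 20. ] 77.9
can [ 0.6718 -0.0558  0.0595] 90 [673.  -55.6] [31.6 34.8] 54.7
line [0.62587459 0.10340426 0.        ]
line [0.56274176 0.10350455 0.        ]
line [0.50342137 0.10365551 0.        ]
```

View pics/crop.png

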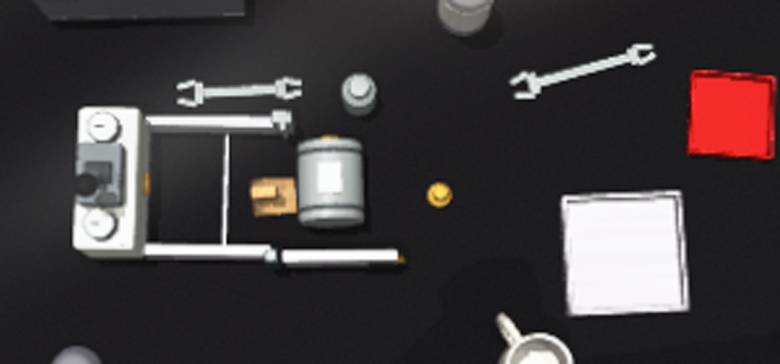

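The tray choice is confirmed: it measures about 140 mm, and the other of the same colour is about 106 mm. Next I'll go above the chock and look with the wrist camera.

```bash
cat >> h.py <<'E'
def down(yaw,flip=False):  # tool z down, tool y along world x turned by yaw
    y=np.array([np.cos(yaw),np.sin(yaw),0]);y=-y if flip else y
    z=np.array([0,0,-1.]);return R.from_matrix(np.stack([np.cross(y,z),y,z],1)).as_rotvec()
E
python3 - <<'E'
from h import *
for f in(0,1): print(f,inverse_kinematics([.556,.045,.2],down(-.025,f)))
f=0 if inverse_kinematics([.556,.045,.2],down(-.025,0)) is not None else 1
q=[inverse_kinematics([.556,-.01,.27],down(-.025,k)) for k in(0,1)]
f=int(np.argmin([9 if a is None else abs(a[5]) for a in q]))
manip.move_pose([.556,-.01,.27],down(-.025,f))
s=manip.state();print(f,s["clock"],s["joint_pos"],s["tool_pos"])
c=cap("wrist");cv2.imwrite("pics/w1.png",c["img"]);np.savez("w1.npz",**c);print(c["T"])
E
```

```text
0 [0.03610617 0.07133483 1.9003172  0.         1.16994062 0.06110617]
1 None
0 2.775 [-6.40198022e-02  2.07924832e-02  1.82205678e+00 -2.11394134e-04
  1.29880893e+00 -3.77746634e-02] [ 0.55607272 -0.0107667   0.26992354]
[[ 9.99664702e-01 -2.49500460e-02 -6.92673827e-03  5.57363934e-01]
 [-2.58937154e-02 -9.63240333e-01 -2.67390308e-01  5.82699436e-02]
 [-7.13201207e-07  2.67480011e-01 -9.63563409e-01  4.16447454e-01]
 [ 0.00000000e+00  0.00000000e+00  0.00000000e+00  1.00000000e+00]]
```

View pics/w1.png

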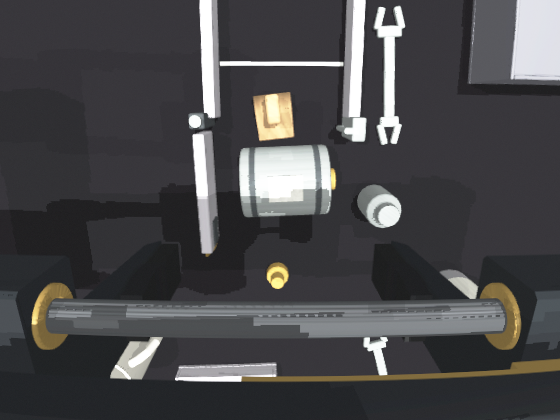

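The wrist view has the chock at (274,117) with its rib at (272,108), the canister at (285,182), the gate from (198,125) to (208,250), the strike post at (352,130) and the white line at row 64. Now I'll fit these.

```bash
python3 - <<'E'
from h import *
t=dict(np.load("w1.npz"));P=t["P"];img=t["img"].astype(int)
def rect(n,x0,x1,y0,y1,zl,zh,extra=None):
    m=np.zeros(P.shape[:2],bool);m[y0:y1,x0:x1]=1
    m&=(P[...,2]>zl)&(P[...,2]<zh)
    if extra is not None:m&=extra
    q=P[m];r=cv2.minAreaRect(q[:,:2].astype(np.float32)*1000);l=np.round
    print(n,len(q),l(q.mean(0),4),l(r[0],1),l(r[1],1),l(r[2],1))
rect("rib",250,298,88,142,.047,.06)
rect("wedge",250,298,88,142,.010,.026)
rect("can_top",236,332,140,220,.073,.08)
rect("can",236,332,140,220,.055,.08)
rect("railN",195,222,0,118,.037,.043)
rect("railF",340,368,0,118,.037,.043)
rect("gate",190,222,125,255,.055,.064)
rect("post",335,370,115,142,.055,.066)
w=(img.min(-1)>180)
rect("line",222,341,55,75,-.01,.008,w)
m=np.zeros(P.shape[:2],bool);m[55:75,222:341]=1;v,u=np.where(m&w)
pts=np.array([at(t,a,b,0) for a,b in zip(u,v)]);print(np.polyfit(pts[:,0],pts[:,1],1),pts[:,:2].min(0),pts[:,:2].max(0),pts.mean(0))
E
```

```text
rib 408 [0.5535 0.0554 0.0542] [553.5  55.2] [14.  29.3] 5.1
wedge 857 [0.5543 0.0514 0.0188] [553.8  51.2] [40.3 39.7] 5.1
can_top 2742 [ 0.5641 -0.0209  0.0757] [564.  -21.3] [91.4 35.4] 1.9
can 5672 [ 0.5642 -0.0173  0.071 ] [564.2 -21.1] [92.4 69.1] 1.1
railN 1389 [0.4891 0.1077 0.0403] [488.8 105.8] [114.5  12.9] 88.4
railF 1388 [0.64   0.1041 0.0403] [640.3 102.1] [114.7  13. ] 88.6
gate 1493 [ 0.4785 -0.0263  0.0602] [477.6 -27.5] [138.7  14.1] 89.1
post 395 [0.6378 0.0334 0.0604] [635.6  33.5] [23.9 22.2] 89.8
line 502 [0.5612 0.1043 0.0013] [564.3 104.4] [  4.7 132.4] 88.2
[-0.02989291  0.12122836] [0.49810238 0.10117622] [0.63056294 0.10878022] [0.5614507  0.10444496 0.        ]
```

```bash
python3 - <<'E'
from h import *
o=down(.089)
manip.set_gripper(.05,25)
manip.move_pose([.5535,.0552,.10],o)
manip.move_linear([.5535,.0552,.0275],.1)
manip.set_gripper(.0,25)
s=manip.state();print(s["clock"],s["gripper_width"],s["grasp_force"],s["tool_pos"],s["contact_force"])
manip.move_linear([.5535,.0552,.15],.2)
manip.move_pose([.481,-.366,.15],down(0.02))
s=manip.state();print(s["clock"],s["gripper_width"],s["grasp_force"])
manip.move_linear([.481,-.366,.035],.12)
print(manip.state()["contact_force"])
manip.set_gripper(.05)
manip.move_linear([.481,-.366,.13],.2)
manip.set_gripper(.045)
manip.move_pose([.564,-.045,.2],down(.02))
s=manip.state();print(s["clock"],s["contact_force"],s["gripper_width"])
c=cap("wrist");np.savez("w2.npz",**c);t=cap("top")
cv2.imwrite("pics/t2.png",np.hstack([cv2.resize(t["img"][110:260,130:430],(600,300)) ])); 
P=t["P"][178:238,340:402];m=P[...,2]>.04;print("chock in tray top",P[m].mean(0),m.sum())
P=c["P"];m=(abs(P[...,0]-.564)<.05)&(abs(P[...,1]+.02)<.06)&(P[...,2]>.073)&(P[...,2]<.08);r=cv2.minAreaRect(P[m][:,:2].astype(np.float32)*1000);print(r,m.sum())
E
```

```text
5.8 0.01368000058881624 24.994532084092498 [0.55368203 0.05523002 0.02767972] [-0.43640654 -0.07501287  0.67263449]
8.1417 0.013535971974744501 24.99413392972201
[ 0.85328893 -0.27575541 -1.23998029]
12.1333 [-0.08855761  0.45365265 -0.06430905] 0.04493161375749255
chock in tray top [ 0.48094479 -0.36465267  0.05526854] 50
((564.4708862304688, -21.370698928833008), (91.2270736694336, 37.14008331298828), 2.011207103729248) 4534
```

View pics/t2.png

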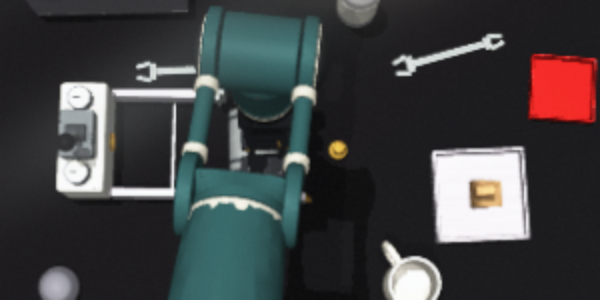

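The chock lies in the tray at (485,193) in this crop. Next is a first test stroke.

```bash
cat >> h.py <<'E'
Rc=.038
def prof(d):
    e=max(abs(d)-.009,0); return Rc+np.sqrt(Rc**2-e**2)
def locate(yg):
    c=cap("wrist");P=c["P"]
    m=(abs(P[...,0]-.564)<.056)&(abs(P[...,1]-yg)<.06)&(P[...,2]>.0715)&(P[...,2]<.08)
    q=P[m];r=cv2.minAreaRect(q[:,:2].astype(np.float32)*1000);a=r[2]
    a=a-90 if a>45 else a
    # axis position: circle fit on the wide band, y of the highest part
    return r[0][0]/1000,r[0][1]/1000,np.radians(a),c
def stroke(x,y,yaw,d0,d1,press=.002,rate=.08,n=7):
    """roll the canister from axis (x,y) by (d1-d0) with tip offset d0..d1"""
    u=np.array([-np.sin(yaw),np.cos(yaw)]); o=down(yaw)
    p=lambda s,d,z:[*(np.array([x,y])+u*(s+d)),z]
    manip.move_pose(p(0,d0,.095),o)
    z=prof(d0)+.003
    manip.move_linear(p(0,d0,z),.1)
    while z>prof(d0)-.004:
        f=-manip.state()["contact_force"][2] if 0 else manip.state()["contact_force"][2]
        if f>4: break
        z-=.0007; manip.move_linear(p(0,d0,z),.03)
    off=z-prof(d0)-press; log=[]
    for d in np.linspace(d0,d1,n)[1:]:
        manip.move_linear(p(d-d0,d,prof(d)+off),rate); log.append(manip.state()["contact_force"])
    e=p(d1-d0,d1,0)
    manip.move_linear([e[0],e[1],.10],.1)
    print("clock",round(manip.state()["clock"],2),"off",round(off*1000,2),np.round(log,1).tolist())
E
python3 - <<'E'
from h import *
stroke(.5643,-.0212,.033,-.014,.014,press=.001)
manip.move_linear([.564,-.03,.2],.25)
x,y,a,c=locate(0);print(x,y,a,manip.state()["clock"])
E
```

```text
clock 16.31 off -1.5 [[-4.7, 0.7, 11.4], [-4.6, -0.3, 11.1], [-3.6, 0.3, 10.6], [-3.7, -0.1, 10.2], [-2.2, 0.6, 9.2], [-1.7, -0.3, 7.4]]
0.5642708129882813 0.007826858520507813 0.021433655165770327 16.9583
```

```bash
python3 - <<'E'
from h import *
x,y,a=.5643,.0078,.021
for k in range(3):
    d=min((.1044-y)/(3-k),.036)/2
    stroke(x,y,a,-d,d,press=.001,rate=.12,n=6)
    manip.move_linear([.564,y+2*d-.035,.2],.3)
    x,y,a,c=locate(y+2*d);print(x,y,a,manip.state()["clock"])
cv2.imwrite("pics/w3.png",c["img"]);np.savez("w3.npz",**c)
E
```

```text
clock 20.73 off -1.5 [[-5.3, 0.2, 11.2], [-4.8, 0.2, 12.5], [-4.9, 0.8, 12.2], [-3.6, -0.2, 10.1], [-2.7, 0.7, 7.5]]
0.5635095825195312 0.03896014022827148 0.0076457123458464685 21.3083
clock 25.08 off -1.5 [[-4.8, -0.4, 11.7], [-5.4, -0.1, 12.4], [-5.4, 0.0, 13.0], [-5.3, 1.1, 10.6], [-6.0, 1.3, 10.3]]
0.5629814453125 0.07151060485839844 0.018760421917224625 25.6583
clock 29.43 off -1.5 [[-4.9, -0.4, 11.6], [-4.4, 1.5, 12.1], [-5.6, -0.3, 11.9], [-4.7, 1.3, 10.8], [-3.1, 1.1, 9.3]]
0.5624999389648437 0.10416364288330078 0.018406616805218396 30.0083
```

View pics/w3.png

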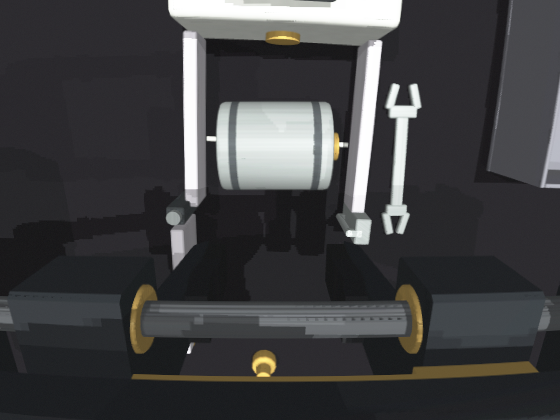

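The canister sits over the line: its ends show at (211,138) and (343,145), level with its axis. Next is the gate.

```bash
cat >> h.py <<'E'
psi=-.028; X=np.array([np.cos(psi),np.sin(psi)]);Y=np.array([-np.sin(psi),np.cos(psi)])
O=np.array([.5629,.0437]); H=O-.085*X
def gp(th,off,r=.105,z=.027):
    d=np.cos(th)*X-np.sin(th)*Y;n=-np.sin(th)*X-np.cos(th)*Y
    return [*(H+r*d+off*n),z],down(psi-th)
E
python3 - <<'E'
from h import *
manip.set_gripper(0)
p,o=gp(1.56,.05,z=.15);manip.move_pose(p,o)
p,o=gp(1.56,.05);manip.move_linear(p,.2)
p,o=gp(1.56,.021);manip.move_linear(p,.1)
for th in np.r_[1.4:.15:-.14,.14]:
    p,o=gp(th,.017);manip.move_linear(p,.12,rot=o)
    f=manip.state()["contact_force"]
    if np.hypot(f[0],f[1])>25: print("stop",th,f);break
print(manip.state()["clock"],f)
while th>-.045:
    th-=.012;p,o=gp(th,.017);manip.move_linear(p,.05,rot=o)
    f=manip.state()["contact_force"];print(round(th,3),np.round(f,1))
    if f[1]<-33: break
print(manip.state()["clock"],manip.state()["tool_pos"])
E
```

```text
36.1417 [-0.12381022 -1.12535349 -0.08466818]
0.128 [ 0.  -0.2  0.1]
0.116 [0.2 0.7 0.7]
0.104 [ 0.2 -0.2 -0.3]
0.092 [-0.   0.3 -0.6]
0.08 [-0.9 -5.3  1. ]
0.068 [-2.7 -9.6  1.5]
0.056 [ -2.3 -13.    1.5]
0.044 [ -2.2 -15.2   2. ]
0.032 [ -2.6 -18.4   2.7]
0.02 [ -2.7 -21.    3.2]
0.008 [-1.3 -0.5 -0.3]
-0.004 [-0.3 -5.9  0. ]
-0.016 [ -0.4 -10.6   1.1]
-0.028 [ -1.7 -14.8   0.4]
-0.04 [ -2.5 -21.    2. ]
-0.052 [ -1.5 -25.2   2. ]
40.1417 [0.58304577 0.02576309 0.0271139 ]
```

The force dropped at 0.008 rad, which is the tongue snapping in. I'll back off and look at the gate and lever.

```bash
python3 - <<'E'
from h import *
p,o=gp(0,.05);manip.move_linear(p,.15)
manip.move_linear([.565,.0,.28],.3)
c=cap("wrist");cv2.imwrite("pics/w4.png",c["img"]);np.savez("w4.npz",**c)
P=c["P"];L=(P[...,:2]-O)@np.stack([X,Y],1)
def S(n,x0,x1,y0,y1,zl,zh):
    m=(L[...,0]>x0)&(L[...,0]<x1)&(L[...,1]>y0)&(L[...,1]<y1)&(P[...,2]>zl)&(P[...,2]<zh)
    q=L[m];print(n,m.sum(),q.mean(0),np.percentile(q,[2,98],axis=0).ravel(),np.median(P[m][:,2]));return q
S("ball",-.07,.07,.15,.24,.15,.2)
q=S("gate",-.06,.04,-.03,.03,.055,.065);print("gate slope",np.polyfit(q[:,0],q[:,1],1))
q=S("can",-.06,.06,.03,.10,.072,.08)
print(manip.state()["clock"])
E
```

```text
<stdin>:8: RuntimeWarning: Mean of empty slice.
  ret = um.true_divide(
Traceback (most recent call last):
IndexError: index -1 is out of bounds for axis 0 with size 0
```

View pics/w4.png

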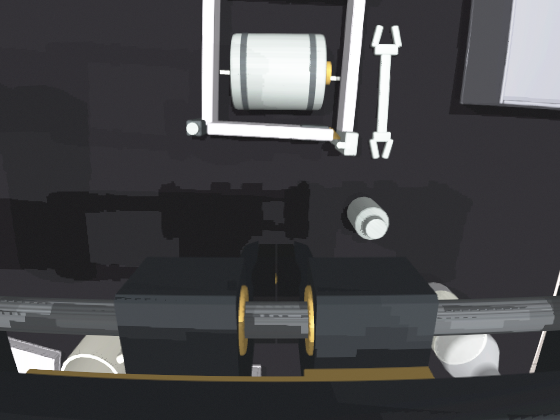

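The gate spans (205,128) to (335,133) with its brass tongue behind the pin at (340,142), and the canister is still over the line. I'll check the ball position in the first top frame, then throw the lever.

```bash
python3 - <<'E'
from h import *
for n in("top0","scene0"):
    t=dict(np.load(n+".npz"));P=t["P"];L=(P[...,:2]-O)@np.stack([X,Y],1)
    m=(abs(L[...,0])<.08)&(abs(L[...,1]-.19)<.05)&(P[...,2]>.15)&(P[...,2]<.2)
    print(n,m.sum(),L[m].mean(0) if m.any() else 0,P[m][:,2].max() if m.any() else 0)
def dp(x,y,z): return [*(O+x*X+y*Y),z]
o=down(psi+np.pi/2)
manip.move_pose(dp(-.085,.19,.26),o)
manip.move_linear(dp(-.085,.19,.152),.25)
print(manip.state()["clock"],manip.state()["contact_force"])
for x in np.arange(-.06,.04,.01):
    manip.move_linear(dp(x,.19,.152),.1);f=manip.state()["contact_force"];print(round(x,3),np.round(f,1))
    if f@[*X,0]<-8: break
manip.move_linear(dp(x-.03,.19,.152),.15)
manip.move_linear(dp(x-.03,.19,.26),.25)
manip.move_linear(dp(-.0,.03,.28),.3,rot=down(psi))
c=cap("wrist");cv2.imwrite("pics/w5.png",c["img"])
P=c["P"];L=(P[...,:2]-O)@np.stack([X,Y],1)
m=(abs(L[...,0])<.09)&(abs(L[...,1]-.19)<.05)&(P[...,2]>.14)&(P[...,2]<.2)
print(m.sum(),L[m].mean(0) if m.any() else 0, manip.state()["clock"],O)
E
```

```text
top0 61 [-0.02646074  0.18931088] 0.18903417125900823
scene0 124 [-0.0183573   0.18574448] 0.18589387098363164
43.175 [-0.04149186 -0.16276999  0.401364  ]
-0.06 [0.2 0.8 0.2]
-0.05 [ 0.7  0.2 -1.5]
-0.04 [ 0.7 -0.2  0.1]
-0.03 [0.  0.3 0.2]
-0.02 [ 0.1  0.2 -0.6]
-0.01 [ 0.5  0.2 -0.3]
0.0 [ 0.2  0.9 -0.3]
0.01 [-0.2 -0.9  0.8]
0.02 [-20.4   0.1  12.1]
0 0 48.275 [0.5629 0.0437]
```

View pics/w5.png

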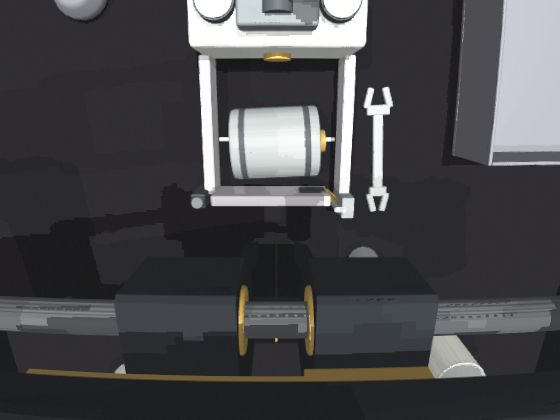

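The gate and canister are fine, and the lever met a hard stop at 20 N. I'll verify it with the fixed cameras, arm clear.

```bash
python3 - <<'E'
from h import *
manip.move_linear([.50,-.12,.30],.3)
for n in("scene","top"):
    t=cap(n);P=t["P"];L=(P[...,:2]-O)@np.stack([X,Y],1)
    m=(abs(L[...,0])<.08)&(abs(L[...,1]-.19)<.04)&(P[...,2]>.15)&(P[...,2]<.2)
    print(n,m.sum(),L[m].mean(0) if m.any() else 0)
    if n=="scene": cv2.imwrite("pics/s6.png",cv2.resize(t["img"][180:330,130:450],(768,360)))
print(manip.state()["clock"],manip.state()["contact_force"])
E
```

```text
scene 111 [0.03998978 0.18567662]
top 68 [0.03214942 0.18953033]
49.2083 [-0.61785195 -0.27979207 -0.57752379]
```

View pics/s6.png

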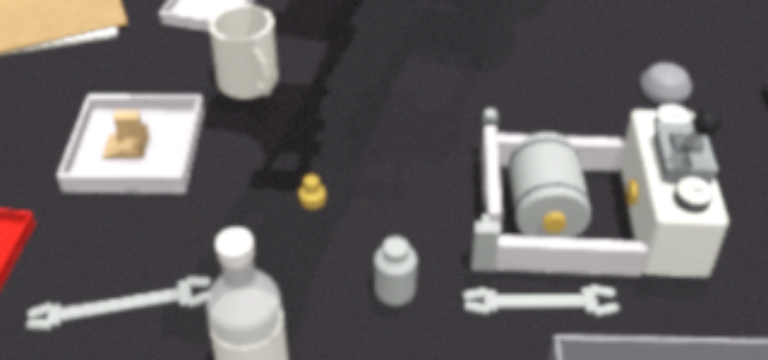

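The scene shows the chock in the tray (127,135), the gate shut (490,180), the canister in the dock (550,185) and the ball thrown over (707,122). The ball's position mirrors where it started, so the throw is complete. I'll hand in.

```bash
python3 -c "
from h import *
print(order.close_job())"
```

```text
the job is handed in; nothing more can be done
None
```

I handed the job in at about 49 s of the 70 s limit. The chock is in the tray, the canister rests over the line, the gate is latched, and the lever is against its stop. The cameras showed no bystander moved, but the hand-in returned no verdict.

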